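# Find the full media canister by its weight, unhook it and seat it in the reactor base

## Robot

A 6-joint arm with a two-finger parallel gripper is mounted at the origin on the work surface. World frame = base frame: x ahead of the robot, y to its left, z up, the work surface at z = 0. Lengths are in mm, angles in degrees, forces in N, time in s.
With the tool pointing down it reaches from about 350 to 850 mm from the base axis. Payload 8.1 kg.
Tool frame: the origin (TCP) lies at the very end of the fingers, on their centre line; the grasp point (between the pads) lies 19 mm behind it; z points along the fingers, y is the direction in which the jaws open and shut (so a half turn about z gives the same grasp; the last joint's range is limited). The gripper opens to 85 mm and grips with 20 to 120 N. Pads are 22 mm wide; open, the fingers measure 114 mm over their backs; the gripper's body (76 mm by 85 mm) begins 54 mm behind the grasp point. The pads swing forward as they close: fully open they stand 13 mm farther back than shut.
Start: joints at [66.727, 7.471, 85.268, -0, 87.261, -4.893], TCP at [189.174, 569.402, 205.692] pointing down, gripper open.
Joint ranges: [-169.43, 169.43], [-51.17, 129.36], [1.28, 143.12], [-76.62, 256.62], [0, 156.53], [-152.29, 152.29]. Speed limits (degrees/s): [136.94, 136.94, 159.86, 180, 180, 180].

## Interface

Orientations are given as [roll, pitch, yaw] about the fixed x, y, z axes, in that order (R = Rz(yaw) Ry(pitch) Rx(roll)).
In Python, from bench import sensors, viewer, job gives the robot as it stands.
- The arm moves only by the shell command python3 -m pendant 'ROWS' [FORCE]. ROWS is JSON, one flat list of numbers, 5 for each row, row after row: the shift along the world's x, y, z in mm, then the turn about the world's z in rad, then the finger opening in mm, from 0 to 85.4. In form: [x, y, z, twist, hand, x, y, z, twist, hand, ...]. A call has 1 to 12 rows; each row shifts and turns the pose as measured when the row begins; what a row does not reach is not made up. A row lasts 1/12 s, in which the tool goes at most 41.7 mm and 7.16 degrees, less where a joint would pass 70% of its speed; a pose out of reach is approached as far as the arm can. A call with a gripper value outside its range is refused whole. The fingers move at their own pace and stop on an object; FORCE is the grip in N (left out, the last holds). Time passes only in rows, so rows that do not move let the fingers close. It gives the time, the measured TCP pose, the force and the opening at its end, in the units of the state.
- sensors.sense(): the state, without advancing time (a new reading comes with each control period).
- viewer.snapshot(name): name is "side" or "top"; returns a dict with "frame" (400x640x3 uint8, blue, green, red), "z_map" (400x640 float32, mm along the optical axis (not along the pixel's ray), 0 where there is no reading), "fx", "fy", "cx", "cy" (pixels), "view" (4x4, takes a point from world to camera coordinates). Camera axes: x right, y down, z forward; pixel columns grow to the right and rows downward; lengths in mm; the calibration is good to about 2 mm. A picture is of the moment at which its call begins.
- job.hand_in(): hands the job in, once; it reports no verdict.
The state is a dict: "time": time; "joint_pos": joint angles; "qd": joint speeds; "joint_efforts": joint torques, N m; "tool_pos": TCP position; "tcp_rot": TCP orientation; "ft_force": force on the tool from outside, world axes, zero at the start; "wrist_torque": the same for the moment, N m; "finger_gap": finger opening in mm.
Only numpy, scipy, OpenCV 4.12 (cv2) and the standard library are available. Lean on these libraries where they do the work, as an engineer would, in place of code of your own. Each camera call takes 0.05 s, during which the arm holds its last target.

## Task

Three filter canisters that look alike hang drying on the deep hooks of the rack; one has been filled with media and is clearly heavier than the two empty ones. Heft them on their hooks to find the full one, lift it past the tip of its hook and bring it out without wrenching on the hook, then lower it, not drop it, upright into the white collar of the reactor base until it stands on the bottom, and let go. Leave the two empty canisters hanging on their own hooks and do not push the other things on the bench about.

Things in the scene. Friction and masses are not known exactly. Their poses are not given: they have to be found in the camera images.
- rack: fixed drying rack: open box frame of 30 mm aluminium profile, 510 wide, 190 deep, 360 mm high. Origin on the bench under the middle of the front top rail (rail 330 to 360 mm up); x into the rack, away from the robot, y along the rail, z up. Three steel hooks on the rail's front face at y -150, 0, 150 mm; drip tray below, 20 mm high, from x -100 to +10 mm.
- hook0_bottom (a point): seat of the hook at rack y -150 mm (x -40): top of the rod at the bottom of the J, 258.5 mm above the bench, where the bail's crossbar rests. Axes as the rack's. 7 mm rod in the rack's xz plane: stem 18 mm behind, upturned tip 18 mm in front (-x), top of tip 303.5 mm above the bench. A bail comes off once raised 50 mm or more, then out along -x.
- hook1_bottom (a point): seat of the hook at rack y 0 mm (x -40): top of the rod at the bottom of the J, 258.5 mm above the bench, where the bail's crossbar rests. Axes as the rack's. 7 mm rod in the rack's xz plane: stem 18 mm behind, upturned tip 18 mm in front (-x), top of tip 303.5 mm above the bench. A bail comes off once raised 50 mm or more, then out along -x.
- hook2_bottom (a point): seat of the hook at rack y 150 mm (x -40): top of the rod at the bottom of the J, 258.5 mm above the bench, where the bail's crossbar rests. Axes as the rack's. 7 mm rod in the rack's xz plane: stem 18 mm behind, upturned tip 18 mm in front (-x), top of tip 303.5 mm above the bench. A bail comes off once raised 50 mm or more, then out along -x.
- canister_a_mid (a point): centre of this canister: on its axis, half-way up the drum (50 mm above the underside); z up, y along the bail's crossbar. The three look alike: closed grey drum with slots, 50 mm diameter, 100 mm tall, white end bands, and a stiff upright bail of 5 mm wire on the lid. Each hangs by its bail on one hook, which on which varies, underside 66 mm above the bench.
- canister_b_mid (a point): centre of this canister: on its axis, half-way up the drum (50 mm above the underside); z up, y along the bail's crossbar. Looks the same as canister a. The bail is fixed to the lid: legs 20 mm either side of the axis (along y), straight for 60 mm above the lid, then sloping in to a 14 mm long crossbar 95 mm above the lid (145 mm above this point).
- canister_c_mid (a point): centre of this canister: on its axis, half-way up the drum (50 mm above the underside); z up, y along the bail's crossbar. Looks the same as canister a. Of the three, two are empty and weigh nearly the same (within 25 %); the full one, any of the three, is at least half as heavy again. All are under 0.75 kg.
- reactor: the fixed reactor base itself (see reactor_in): grey plate 130 mm square with a white collar; origin under its middle, on the bench; local +x towards its inlet elbow
- reactor_in (a point): middle of the inner floor of the reactor's collar, 14 mm above the bench. The reactor base is fixed: grey plate 130 mm square, 8 mm thick, with an upright round white collar in its middle, inner diameter 58, outer 66 mm, rim 28 mm above this point. Low white elbow at local +x (rim high at most), 12 mm studs at the corners. A canister that is home has its centre 50 mm above this point.
- tub: bystander: green round plastic tub, 170 mm diameter, 60 mm high, loose; origin under its centre
- tape_roll: bystander: clear roll of film, 80 mm diameter, 48 mm high, standing on its end, loose; origin under its centre
- bottle: bystander: white plastic bottle with black cap, 60 mm diameter, 150 mm high, standing inside the rack's frame, loose; origin under its centre
- jar: bystander: glass jar with white lid, 72 mm diameter, 85 mm high, standing inside the rack's frame, loose; origin under its centre
- tee: bystander: white pipe tee fitting, 84 mm long, 38 mm high, lying on the bench, loose; origin under its centre
- screwdriver: bystander: screwdriver with black handle lying on the bench, loose; origin under its centre
Mind the look-alikes: they are no part of the job. What is shaped like the part that bears canister_c_mid but purple is not meant.

How it is judged:
By the outcome, as a careful person would: the job done as asked, in the order asked, and still so for the second after the job is handed in, with the robot touching nothing.
It also fails if it takes over 69 s, if anything falls off the work surface, if the arm or the gripper's body presses on something with over 40 N, if the wrist force passes 120 N, or if a joint passes its speed limit or range.

## Working session

There is one attempt and no reset: what is moved stays moved. The work goes in short steps, Python scripts to look and compute and a shell command to move; the robot and the scene stay as the last step left them, time stands still between calls to the robot, and variables do not carry over. Pictures are saved under pics/ and viewed, and the job is handed in when it is done.

```bash
mkdir -p pics; ls; python3 - <<'E'
from bench import sensors, viewer
import cv2,numpy as np
print(sensors.sense())
for n in("side","top"):
    s=viewer.snapshot(n); cv2.imwrite(f"pics/{n}0.png",s["frame"]); np.savez(f"{n}0.npz",**s)
    print(n,s["fx"],s["fy"],s["cx"],s["cy"],np.round(s["view"],3).tolist())
E
```

```text
pics
{'time': 0.0, 'joint_pos': array([ 6.67271457e+01,  7.51651056e+00,  8.53285247e+01, -1.88853312e-04,
        8.72599249e+01, -4.89361266e+00]), 'qd': array([ 0.02439435, -0.09145546,  0.02440338, -0.01646902, -0.01568159,
        0.06407618]), 'joint_efforts': array([ 6.95152157e-04, -5.69392741e+01, -5.00551128e+01, -1.33767917e-04,
        1.46391938e-02, -1.87693496e-05]), 'tool_pos': array([188.93803407, 568.86279024, 204.63706706]), 'tcp_rot': array([-1.79895406e+02, -8.76577783e-03,  1.61620760e+02]), 'ft_force': array([-0.22488958, -0.33955343, -0.37687534]), 'wrist_torque': array([0.01428744, 0.01879628, 0.00738163]), 'finger_gap': 85.38693274549071}
side 496.0142254312347 496.0142254312347 315.75563571702935 201.2990522219062 [[0.966, -0.257, 0.006, -520.547], [-0.192, -0.738, -0.647, 208.134], [0.17, 0.624, -0.762, 1414.615], [0.0, 0.0, 0.0, 1.0]]
top 474.29272506504583 474.29272506504583 319.7640923460317 191.7642545120512 [[0.011, -1.0, -0.002, -9.675], [-0.996, -0.011, -0.088, 557.994], [0.088, 0.002, -0.996, 1451.571], [0.0, 0.0, 0.0, 1.0]]
```

View pics/side0.png

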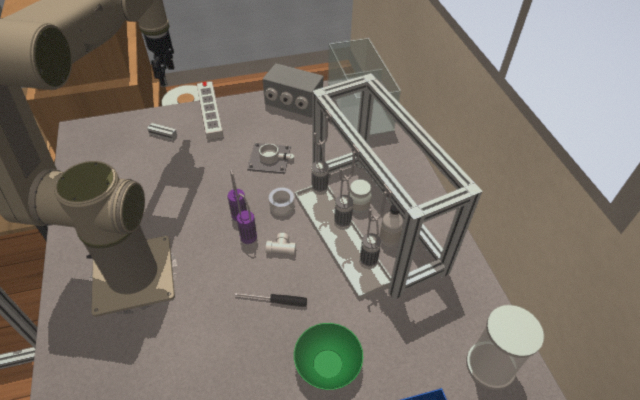

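View pics/top0.png

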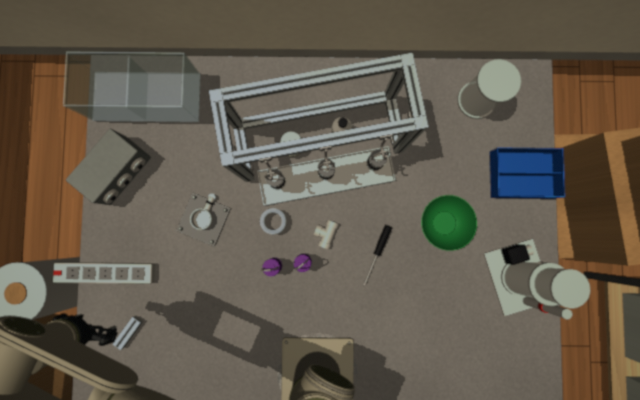

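The side view shows the three grey canisters on the rack at (320,178), (343,212) and (370,250). The purple look-alikes stand at (237,203) and (247,226), and the reactor is at (269,154). Next I'll enlarge these for measurement.

```bash
cat > h.py <<'E'
import numpy as np,cv2
from bench import sensors, viewer
def snap(n): return viewer.snapshot(n)
def load(n): return dict(np.load(n+".npz"))
def at_z(s,u,v,z):
    V=s["view"];R=V[:3,:3];t=V[:3,3]
    d=R.T@np.array([(u-s["cx"])/s["fx"],(v-s["cy"])/s["fy"],1.]);c=-R.T@t
    return c+d*(z-c[2])/d[2]
def at_depth(s,u,v):
    V=s["view"];R=V[:3,:3];t=V[:3,3];z=float(s["z_map"][int(round(v)),int(round(u))])
    return R.T@(np.array([(u-s["cx"])/s["fx"],(v-s["cy"])/s["fy"],1.])*z-t)
def proj(s,p):
    q=s["view"]@np.append(p,1.);return np.array([s["fx"]*q[0]/q[2]+s["cx"],s["fy"]*q[1]/q[2]+s["cy"]])
def crop(s,u0,u1,v0,v1,k,name):
    im=cv2.resize(s["frame"][v0:v1,u0:u1],None,fx=k,fy=k,interpolation=cv2.INTER_CUBIC);cv2.imwrite(f"pics/{name}.png",im)
E
python3 - <<'E'
from h import *
t=load("top0");s=load("side0")
crop(t,200,440,50,210,3,"t1"); crop(t,170,250,180,250,8,"t2"); crop(s,240,400,90,270,3,"s1")
E
```

```text
(no output)
```

View pics/t1.png

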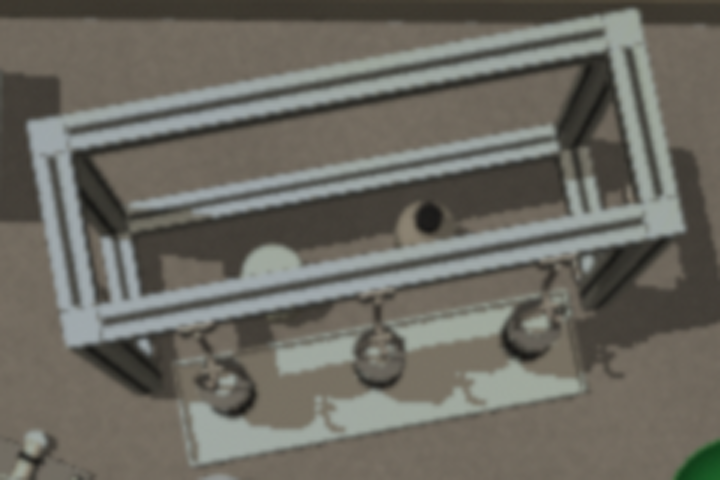

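View pics/t2.png

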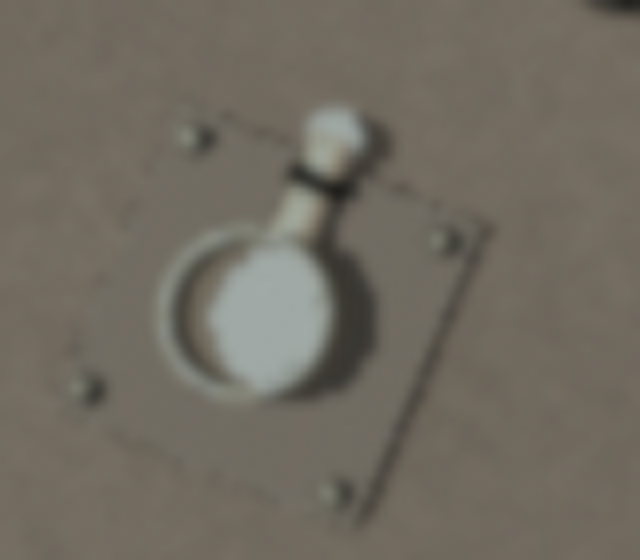

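View pics/s1.png

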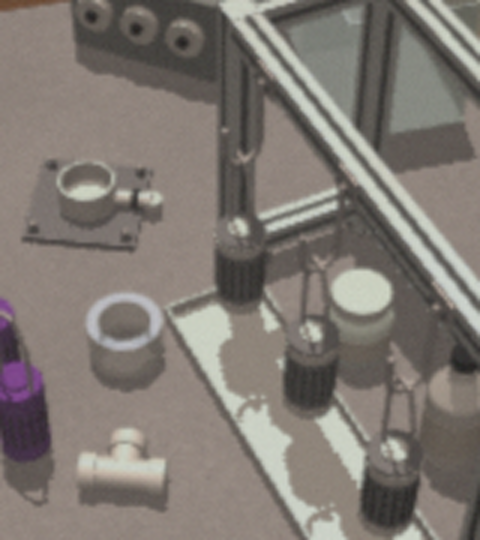

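The top view shows the front top rail running from about (222,166) to (428,127), the canister lids at about (276,179), (326,169) and (377,159), and the collar rim centred at about (200.5,218.6).

```bash
python3 - <<'E'
from h import *
t=load("top0");s=load("side0")
o=-0.33
C=[at_z(t,200+u/3+o,50+v/3+o,360) for u,v in[(67,347),(685,231),(640,10),(28,123)]]
loc=np.array([[0,255],[0,-255],[190,-255],[190,255]],float) # x into,y left
W=np.array(C)[:,:2]; print(np.round(W,1).tolist())
lc=loc.mean(0);wc=W.mean(0)
U,S,Vt=np.linalg.svd((loc-lc).T@(W-wc));R=(U@Vt).T
org=wc-R@lc
print("rack origin",org,"yaw",np.degrees(np.arctan2(R[1,0],R[0,0])),"res",np.round((loc-lc)@R.T+wc-W,1).tolist())
for y in(-150,0,150):
    p=org+R@[-40,y]; print(y,p,"top",proj(t,[*p,161]),proj(t,[*p,258]),"side",proj(s,[*p,161+5]),proj(s,[*p,258]))
print("collar",at_z(t,170+247/8-.44,180+312/8-.44,42))
# depth-based points on canisters: cluster points with z 150..168
for nm,im in(("top",t),("side",s)):
    V=im["view"];v,u=np.mgrid[0:400,0:640];z=im["z_map"]
    P=np.stack([(u-im["cx"])/im["fx"]*z,(v-im["cy"])/im["fy"]*z,z],-1)-V[:3,3]
    P=P@V[:3,:3]
    for y in(-150,0,150):
        p=org+R@[-40,y]
        m=(np.hypot(P[...,0]-p[0],P[...,1]-p[1])<45)&(z>0)
        for lo,hi in((150,158),(160,172),(172,225),(225,275)):
            k=m&(P[...,2]>lo)&(P[...,2]<hi)
            if k.sum()>3: 
                q=P[k]-[*p,0]; l=q[:,:2]@R; print(nm,y,lo,k.sum(),"rack-frame off med",np.median(l,0).round(1),"min",l.min(0).round(1),"max",l.max(0).round(1))
E
```

```text
[[590.0, 232.3], [690.1, -266.0], [874.3, -230.7], [774.1, 269.5]]
rack origin [638.95273135 -17.38585769] yaw 11.317370058341417 res [[-1.0, 0.4], [-1.1, -1.5], [1.0, 0.6], [1.1, 0.5]]
-150 [ 629.16703642 -172.31887603] top [379.36313659 163.20721325] [383.91491632 157.75332622] side [366.87069832 242.49637195] [370.02335173 220.6129046 ]
0 [599.73052297 -25.2355946 ] top [327.44783663 172.95687763] [327.98636603 168.24845566] side [339.75162921 202.77145544] [341.23597725 180.20851325]
150 [570.29400952 121.84768682] top [275.35999021 182.73894613] [271.85750627 178.78117366] side [315.85551613 167.76763238] [316.04233181 144.8480843 ]
collar [470.28987196 360.68313412  42.        ]
top -150 150 8 rack-frame off med [ 3.3 22.6] min [-7.5 -1. ] max [15.3 26.4]
top -150 160 186 rack-frame off med [13.1  5.4] min [ -7.9 -20.8] max [41.1 26.9]
top -150 172 21 rack-frame off med [16.1  4.8] min [  5.3 -18.1] max [24.9 24.6]
top -150 225 57 rack-frame off med [16.7  3. ] min [ -1.9 -18.7] max [34.6 19.9]
top 0 150 8 rack-frame off med [-4.9 11. ] min [ -8.2 -12.5] max [17.2 26.9]
top 0 1
[... 822 characters left out ...]
me off med [12.8 -1.4] min [ -6.7 -20.4] max [31.9 21.1]
side 0 150 33 rack-frame off med [  6.1 -20.1] min [-12.7 -25.5] max [29.9  4.9]
side 0 160 188 rack-frame off med [ 9.3 -1.1] min [-12.2 -25.4] max [37.1 24.7]
side 0 172 54 rack-frame off med [12.1 -2.5] min [  7.4 -23.6] max [29.3 25.1]
side 0 225 76 rack-frame off med [12.6 -1.7] min [ -7.7 -22.5] max [30.9 17.2]
side 150 150 31 rack-frame off med [  5.6 -18.3] min [-14.5 -25.6] max [39.4 14.4]
side 150 160 160 rack-frame off med [ 9.  -1.2] min [-14.7 -25.3] max [38.1 25.6]
side 150 172 45 rack-frame off med [12. 18.] min [  8.4 -22.6] max [14.3 26. ]
side 150 225 71 rack-frame off med [13.  -1.4] min [ -7.1 -19.1] max [32.  20.4]
```

My read of the geometry is that a straight-down tool would put the gripper body into the hook stem, tip and rail. The drum therefore has to be taken with a tilted tool. Moves only allow twist about z, but orientation follows the measured pose, so reaching past the workspace limit should tilt the tool outward. I'll twist the jaws to tangential first, while rising in free space.

```bash
python3 -m pendant '[0,0,20,-0.125,85, 0,0,20,-0.125,85, 0,0,20,-0.125,85, 0,0,20,-0.125,85, 0,0,20,-0.125,85, 0,0,20,-0.125,85, 0,0,20,-0.125,85, 0,0,20,-0.125,85, 0,0,20,-0.125,85, 0,0,20,-0.125,85, 0,0,20,-0.125,85, 0,0,20,-0.125,85]' 30; python3 -c "
from h import *
s=sensors.sense();print(s['joint_pos'].round(1))"
```

```text
time: 1.1
tool_pos: [185.6, 561.5, 439.7]
tcp_rot: [-178.6, 0.6, 75.5]
ft_force: [0.4, 0.0, 1.2]
finger_gap: 85.4
[ 65.9   8.9  59.5   1.4 112.5  81. ]
```

```bash
python3 -m pendant '[12,38,0,0,85, 12,38,0,0,85, 12,38,0,0,85, 12,38,0,0,85, 12,38,0,0,85, 12,38,0,0,85, 12,38,0,0,85, 12,38,0,0,85]' 30; python3 -c "
from h import *
s=sensors.sense();print(s['joint_pos'].round(1))"
```

```text
time: 1.77
tool_pos: [249.2, 765.4, 407.8]
tcp_rot: [-178.7, -2.1, 74.8]
ft_force: [-0.1, 1.1, -2.3]
finger_gap: 85.2
[ 67.6  53.9   1.6   1.8 122.5  83.7]
```

```bash
python3 -m pendant '[12,38,0,0,85, 12,38,0,0,85, 12,38,0,0,85, 12,38,0,0,85]' 30; python3 -c "
from h import *
s=sensors.sense();print(s['joint_pos'].round(1))"
```

```text
time: 2.1
tool_pos: [268.7, 833.3, 341.1]
tcp_rot: [-178.9, -6.9, 74.7]
ft_force: [0.2, -0.2, 0.2]
finger_gap: 84.9
[ 67.9  59.    1.4   2.1 112.9  84.1]
```

Reaching past the limit tilts the tool outward, as I hoped (j2+j3+j5 fell from 180 to 173). I'll keep going with some upward push.

```bash
python3 -m pendant '[10,32,22,0,85, 10,32,22,0,85, 10,32,22,0,85, 10,32,22,0,85, 10,32,22,0,85, 10,32,22,0,85]' 30; python3 -c "
from h import *
s=sensors.sense();print(s['joint_pos'].round(1))"
```

```text
time: 2.6
tool_pos: [280.1, 880.6, 387.9]
tcp_rot: [-179.2, -16.7, 74.5]
ft_force: [0.5, -0.1, 0.7]
finger_gap: 84.8
[ 68.1  56.7   1.3   2.7 105.4  84.6]
```

```bash
python3 -m pendant '[10,32,22,0,85, 10,32,22,0,85, 10,32,22,0,85, 10,32,22,0,85, 10,32,22,0,85, 10,32,22,0,85, 10,32,22,0,85, 10,32,22,0,85, 10,32,22,0,85, 10,32,22,0,85, 10,32,22,0,85, 10,32,22,0,85]' 30; python3 -c "
from h import *
s=sensors.sense();print(s['joint_pos'].round(1))"
```

```text
time: 3.6
tool_pos: [308.7, 986.8, 513.0]
tcp_rot: [179.8, -40.1, 74.5]
ft_force: [0.5, -0.4, -0.6]
finger_gap: 85.3
[68.4 53.1  1.3  3.7 85.7 85. ]
```

```bash
python3 -m pendant '[9,29,28,0,85, 9,29,28,0,85, 9,29,28,0,85, 9,29,28,0,85, 9,29,28,0,85, 9,29,28,0,85, 9,29,28,0,85, 9,29,28,0,85, 9,29,28,0,85, 9,29,28,0,85]' 30; python3 -c "
from h import *
s=sensors.sense();print(s['joint_pos'].round(1))"
```

```text
time: 4.43
tool_pos: [321.4, 1036.4, 653.7]
tcp_rot: [178.8, -58.6, 74.9]
ft_force: [-0.3, -0.6, -0.7]
finger_gap: 85.1
[68.5 49.7  1.3  4.5 70.6 85.1]
```

Tilt is about 59° from vertical, which is enough for the body to clear the hook and rail. Now I'll bring the tool round to the front of the rack while twisting to its heading.

```bash
python3 -m pendant '[7,-36,-10,-0.05,85, 7,-36,-10,-0.05,85, 7,-36,-10,-0.05,85, 7,-36,-10,-0.05,85, 7,-36,-10,-0.05,85, 7,-36,-10,-0.05,85, 7,-36,-10,-0.05,85, 7,-36,-10,-0.05,85, 7,-36,-10,-0.05,85, 7,-36,-10,-0.05,85]' 30; python3 -c "
from h import *
s=sensors.sense();print(s['joint_pos'].round(1))
t=load('top0');sd=load('side0')
for n,p in (('purple1',(272,267)),('purple2',(303,263)),('tape',(273,221)),('tee',(326,234))): print(n,at_depth(t,*p).round())
for n,p in (('p1',(237,203)),('p2',(247,226)),('p1top',(233,175)),('p2top',(243,195))): print(n,at_depth(sd,*p).round())
"
```

```text
time: 5.27
tool_pos: [382.6, 730.7, 586.7]
tcp_rot: [179.6, -60.1, 49.4]
ft_force: [0.4, 0.2, 0.1]
finger_gap: 85.2
[ 65.5  -7.7  81.3 -19.1  48.9 111. ]
purple1 [330. 133. 100.]
purple2 [348.  39. 197.]
tape [466. 142.   6.]
tee [427. -24.  31.]
p1 [325.  60. 150.]
p2 [340.  20.  88.]
p1top [329. 129. 192.]
p2top [348. 131.  97.]
```

```bash
python3 -m pendant '[9,-37,-13,-0.06,85, 9,-37,-13,-0.06,85, 9,-37,-13,-0.06,85, 9,-37,-13,-0.06,85, 9,-37,-13,-0.06,85, 9,-37,-13,-0.06,85, 9,-37,-13,-0.06,85, 9,-37,-13,-0.06,85, 9,-37,-13,-0.06,85, 9,-37,-13,-0.06,85, 9,-37,-13,-0.06,85]' 30; python3 -c "
from h import *
s=sensors.sense();print(s['joint_pos'].round(1))
"
```

```text
time: 6.18
tool_pos: [479.7, 302.0, 467.8]
tcp_rot: [-176.9, -62.7, 7.2]
ft_force: [-0.2, 0.3, 0.7]
finger_gap: 84.8
[ 49.  -49.2 123.9 -41.4  56.6 137.4]
```

```bash
python3 -m pendant '[6,-36,-18,0,85, 6,-36,-18,0,85, 6,-36,-18,0.01,85, 6,-36,-18,0.01,85, 6,-36,-18,0.01,85, 6,-36,-18,0.01,85, 6,-36,-18,0.01,85, 6,-36,-18,0.01,85, 4,-36,-18,0.01,85, 0,-20,-18,0,85]' 30; python3 -c "
from h import *
s=sensors.sense();print(s['joint_pos'].round(1))
for n in('side','top'):
  t=snap(n);cv2.imwrite('pics/%s1.png'%n,t['frame'])
"
```

```text
time: 7.02
tool_pos: [607.4, 59.4, 321.7]
tcp_rot: [179.9, -60.6, 10.9]
ft_force: [0.5, 0.7, -0.4]
finger_gap: 84.9
[-11.7 -51.  138.5  32.3  38.6  52.2]
```

View pics/side1.png

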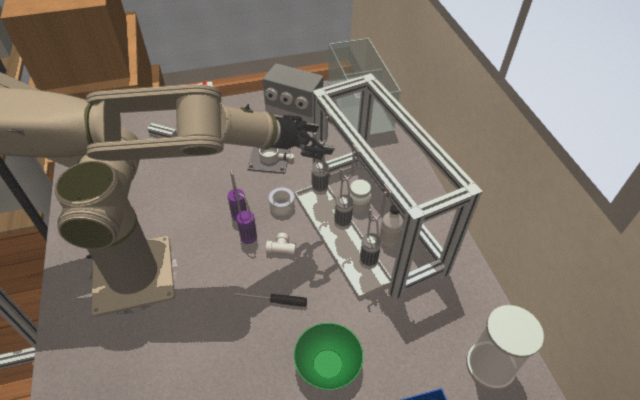

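View pics/top1.png

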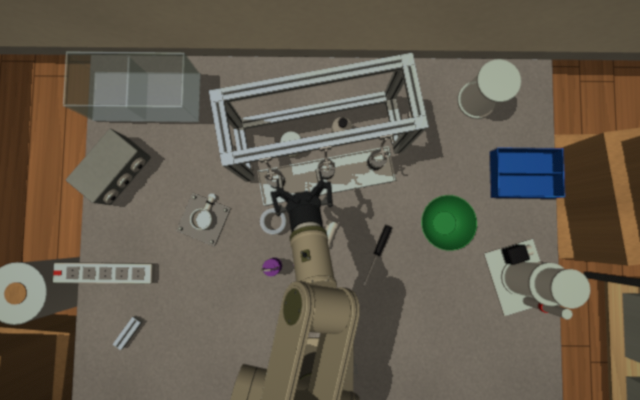

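The side view shows the hand just in front of the rail, between hooks 1 and 2. Joint 2 is at its limit and pushed the tool forward, so I'll back out and come lower.

```bash
python3 -m pendant '[-28,-6,-8,0,85, -28,-6,-20,0,85, -25,-5,-30,0,85]' 30; python3 -c "
from h import *
s=sensors.sense();print(s['joint_pos'].round(1))
"
```

```text
time: 7.37
tool_pos: [596.1, 33.2, 272.0]
tcp_rot: [-179.6, -59.4, 10.8]
ft_force: [-0.5, -0.3, 0.6]
finger_gap: 84.9
[-18.  -51.2 142.9  40.9  40.   40.7]
```

```bash
cat > kin.py <<'E'
import numpy as np
from scipy.optimize import least_squares
from scipy.spatial.transform import Rotation as Rn
D=[([66.727,7.471,85.268,0,87.261,-4.893],[189.2,569.4,205.7],[-179.9,0,161.6]),
([65.9,8.9,59.5,1.4,112.5,81.0],[185.6,561.5,439.7],[-178.6,.6,75.5]),
([67.6,53.9,1.6,1.8,122.5,83.7],[249.2,765.4,407.8],[-178.7,-2.1,74.8]),
([67.9,59,1.4,2.1,112.9,84.1],[268.7,833.3,341.1],[-178.9,-6.9,74.7]),
([68.1,56.7,1.3,2.7,105.4,84.6],[280.1,880.6,387.9],[-179.2,-16.7,74.5]),
([68.4,53.1,1.3,3.7,85.7,85],[308.7,986.8,513],[179.8,-40.1,74.5]),
([68.5,49.7,1.3,4.5,70.6,85.1],[321.4,1036.4,653.7],[178.8,-58.6,74.9]),
([65.5,-7.7,81.3,-19.1,48.9,111.],[382.6,730.7,586.7],[179.6,-60.1,49.4]),
([49,-49.2,123.9,-41.4,56.6,137.4],[479.7,302,467.8],[-176.9,-62.7,7.2]),
([-11.7,-51,138.5,32.3,38.6,52.2],[607.4,59.4,321.7],[179.9,-60.6,10.9]),
([-18,-51.2,142.9,40.9,40,40.7],[596.1,33.2,272],[-179.6,-59.4,10.8])]
# j2=0: upper arm up?, j3: elbow bend fwd, pitch axis; total pitch from up = j2+j3+j5
def fk(q,p,full=False):
    d1,a1,a2,a3,d4,L,off=p
    q=np.radians(q)
    T0=Rn.from_euler('z',q[0])
    y=lambda a:Rn.from_euler('y',a)
    sh=np.array([a1,off,d1])
    R2=y(q[1]); el=sh+R2.apply([0,0,a2])
    R3=y(q[1]+q[2]); w=el+R3.apply([a3,0,d4])
    R4=R3*Rn.from_euler('z',q[3]); R5=R4*y(q[4]); t=w+R5.apply([0,0,L])
    R6=T0*R5*Rn.from_euler('z',q[5])
    if full: return T0.apply(t),T0.apply(w),R6,T0.apply(el)
    return T0.apply(t)
def fit():
    f=lambda p:np.concatenate([fk(q,p)-np.array(t) for q,t,_ in D])
    return least_squares(f,[400,0,400,0,400,250,50])
if __name__=="__main__":
    r=fit();print(r.x.round(1));
    for (q,t,o),e in zip(D,r.fun.reshape(-1,3)):
        T,w,R,el=fk(q,r.x,True); print(e.round(1),w.round(),R.as_euler('xyz',True).round(1),o)
    print((r.x).tolist())
E
python3 kin.py
```

```text
[ 3.182e+02 -1.000e-01  3.691e+02  6.150e+01  5.535e+02  3.905e+02
  5.130e+01]
[-0.1  0.   0.2] [189. 569. 596.] [-180.     0.  -108.4] [-179.9, 0, 161.6]
[-0.3 -0.1 -0.6] [196. 563. 829.] [-179.3   -1.4  165.4] [-178.6, 0.6, 75.5]
[-0.3  0.2  0.6] [253. 749. 799.] [177.8  -1.3 164.9] [-178.7, -2.1, 74.8]
[ 0.2  0.1 -0.4] [264. 786. 728.] [173.1  -1.1 164.8] [-178.9, -6.9, 74.7]
[-0.3  0.3  0.3] [255. 771. 762.] [163.2  -0.7 164.7] [-179.2, -16.7, 74.5]
[-0.2 -0.2  0.1] [240. 745. 812.] [139.9   0.2 164.4] [179.8, -40.1, 74.5]
[ 0.6 -0.2  0.1] [227. 717. 857.] [121.5   0.7 163.9] [178.8, -58.6, 74.9]
[-0.1  0.   0.3] [160. 475. 781.] [119.8   0.2 139.1] [179.6, -60.1, 49.4]
[ 0.2 -0.4 -0.8] [139. 238. 646.] [117.3  -1.4  99.9] [-176.9, -62.7, 7.2]
[-0.1  0.1 -0.9] [274.  -4. 513.] [119.5  -0.  100.8] [179.9, -60.6, 10.9]
[ 0.3 -0.3  1.1] [267. -33. 472.] [ 1.206e+02 -1.000e-01  1.012e+02] [-179.6, -59.4, 10.8]
[318.23134570905125, -0.054396985654978976, 369.07813792706287, 61.48828285614334, 553.4691551217422, 390.45564226917696, 51.25524894806381]
```

```bash
cat >> kin.py <<'E'
P=[318.23134570905125, -0.054396985654978976, 369.07813792706287, 61.48828285614334, 553.4691551217422, 390.45564226917696, 51.25524894806381]
lo=np.array([-169.43,-51.17,1.28,-76.62,0,-152.29]);hi=np.array([169.43,129.36,143.12,256.62,156.53,152.29])
def targ(yaw,tilt): # heading deg, tilt from vertical
    return Rn.from_euler('xyz',[180,-tilt,yaw],True)
def ik(pos,Rt,q0=(0,-30,120,10,50,90)):
    def f(q):
        t,w,R,_=fk(q,P,True)
        R=R*Rn.from_euler('z',90,True)  # sign check below
        return np.concatenate([(t-pos)/1.0,(Rt.inv()*R).as_rotvec()*300])
    best=None
    for s in (q0,(0,0,90,-40,60,60),(0,-40,130,40,50,90)):
        r=least_squares(f,np.clip(s,lo+.5,hi-.5),bounds=(lo,hi))
        if best is None or r.cost<best.cost:best=r
    return best.x,np.sqrt(2*best.cost)
E
python3 - <<'E'
from kin import *
for q,t,o in D[:8:3]:
    T,w,R,_=fk(q,P,True); print((R*Rn.from_euler('z',-90,True)).as_euler('xyz',True).round(),(R*Rn.from_euler('z',90,True)).as_euler('xyz',True).round(),o)
E
```

```text
[-180.    0.  -18.] [180.   0. 162.] [-179.9, 0, 161.6]
[ 179.    7. -105.] [-179.   -7.   75.] [-178.9, -6.9, 74.7]
[-179.   59. -105.] [179. -59.  75.] [178.8, -58.6, 74.9]
```

```bash
python3 - <<'E'
from kin import *
A={0:(643.6,-169),1:(614,-22),2:(584.7,125.1)}
for k,(ax,ay) in A.items():
  for tilt in(35,42,50,59):
    for yaw in {0:(-15,11),1:(-10,11),2:(11,25)}[k]:
      out=[]
      for d,z in((0,131),(0,186),(60,186),(90,186),(80,131)):
        h=np.array([np.cos(np.radians(yaw)),np.sin(np.radians(yaw)),0])
        a=h*np.sin(np.radians(tilt))-np.array([0,0,np.cos(np.radians(tilt))])
        pos=np.array([ax,ay,z])-d*h+19*a
        q,e=ik(pos,targ(yaw,tilt)); out.append(round(e,1))
      print(k,tilt,yaw,out,q.round())
ax,ay=470,361
for tilt in(35,42,50,59):
  for yaw in(0,20,40,60):
    h=np.array([np.cos(np.radians(yaw)),np.sin(np.radians(yaw)),0])
    a=h*np.sin(np.radians(tilt))-np.array([0,0,np.cos(np.radians(tilt))])
    print(tilt,yaw,[round(ik(np.array([ax,ay,z])+19*a,targ(yaw,tilt))[1],1) for z in(80,180)])
E
```

```text
0 35 -15 [np.float64(0.0), np.float64(0.0), np.float64(0.0), np.float64(0.0), np.float64(0.0)] [-22. -22. 130.   7.  38.  78.]
0 35 11 [np.float64(0.0), np.float64(0.0), np.float64(0.0), np.float64(0.0), np.float64(0.0)] [-39. -13. 123.  34.  52.  23.]
0 42 -15 [np.float64(0.0), np.float64(0.0), np.float64(0.0), np.float64(0.0), np.float64(0.0)] [-23. -27. 136.  11.  30.  74.]
0 42 11 [np.float64(0.0), np.float64(0.0), np.float64(0.0), np.float64(0.0), np.float64(0.0)] [-43. -15. 127.  45.  50.  11.]
0 50 -15 [np.float64(0.0), np.float64(0.0), np.float64(0.0), np.float64(0.0), np.float64(2.0)] [-24. -31. 143.  21.  20.  65.]
0 50 11 [np.float64(0.0), np.float64(0.0), np.float64(0.0), np.float64(0.0), np.float64(0.0)] [-48. -15. 132.  59.  50.  -4.]
0 59 -15 [np.float64(0.0), np.float64(0.0), np.float64(11.1), np.float64(31.8), np.float64(32.5)] [-24. -27. 143.  38.  12.  47.]
0 59 11 [np.float64(0.0), np.float64(0.0), np.float64(0.0), np.float64(0.0), np.float64(0.0)] [-53. -12. 136.  74.  53. -21.]
1 35 -10 [np.float64(0.0), np.float64(0.0), np.float64(0.0), np.float64(0.0), np.floa
[... 1923 characters left out ...]
1)] [-26. -28. 143.  64.  51.  -1.]
35 0 [np.float64(16.8), np.float64(0.0)]
35 20 [np.float64(0.0), np.float64(0.0)]
35 40 [np.float64(0.0), np.float64(0.0)]
35 60 [np.float64(0.0), np.float64(0.0)]
42 0 [np.float64(41.9), np.float64(21.0)]
42 20 [np.float64(0.0), np.float64(0.0)]
42 40 [np.float64(0.0), np.float64(0.0)]
42 60 [np.float64(0.0), np.float64(0.0)]
50 0 [np.float64(70.5), np.float64(47.6)]
50 20 [np.float64(12.7), np.float64(0.0)]
50 40 [np.float64(0.0), np.float64(0.0)]
50 60 [np.float64(0.0), np.float64(0.0)]
59 0 [np.float64(102.2), np.float64(77.1)]
59 20 [np.float64(45.1), np.float64(11.8)]
59 40 [np.float64(25.7), np.float64(20.7)]
59 60 [np.float64(0.0), np.float64(0.0)]
```

The fitted kinematic model (about 1 mm residual) shows a tilt near 40° reaches all the hooks and the reactor. Pulling back against the fold limit should reduce the tilt.

```bash
python3 -m pendant '[-30,0,10,0,85, -30,0,10,0,85, -30,0,10,0,85, -30,0,10,0,85]' 30; python3 -c "
from h import *
s=sensors.sense();print(s['joint_pos'].round(1))
"
```

```text
time: 7.7
tool_pos: [584.1, 15.0, 269.4]
tcp_rot: [-177.4, -59.0, 11.3]
ft_force: [-0.2, 0.2, 0.4]
finger_gap: 85.0
[-25.6 -51.2 143.   48.1  47.7  31.4]
```

```bash
python3 -m pendant '[-8,12,36,0,85, -15,12,34,0,85, -20,12,32,0,85, -20,0,32,-0.1,85]' 30; python3 -c "
from h import *
s=sensors.sense();print(s['joint_pos'].round(1))
"
```

```text
time: 8.03
tool_pos: [586.9, 40.9, 384.6]
tcp_rot: [-175.5, -55.9, 6.7]
ft_force: [0.8, 0.1, -0.4]
finger_gap: 84.9
[-16.6 -51.2 129.3  29.8  53.3  57.2]
```

```bash
python3 -m pendant '[-35,0,10,-0.1,85, -35,0,10,-0.1,85, -35,0,10,-0.1,85, -35,0,10,0,85]' 30; python3 -c "
from h import *
s=sensors.sense();print(s['joint_pos'].round(1))
"
```

```text
time: 8.37
tool_pos: [566.0, 53.5, 429.1]
tcp_rot: [-176.3, -52.3, -4.0]
ft_force: [0.1, 0.8, -0.7]
finger_gap: 85.0
[ -0.2 -51.2 122.6   0.8  56.2  91.9]
```

```bash
python3 -m pendant '[-38,0,-8,0,85, -38,0,-8,0,85, -38,0,-8,0,85, -38,0,-8,0,85, -38,0,-8,0,85, -38,0,-8,0,85]' 30; python3 -c "
from h import *
s=sensors.sense();print(s['joint_pos'].round(1))
"
```

```text
time: 8.87
tool_pos: [489.2, 119.9, 442.2]
tcp_rot: [-179.9, -46.5, -4.6]
ft_force: [0.1, 1.2, -0.3]
finger_gap: 85.1
[ 22.7 -51.2 118.  -20.5  71.2 116.4]
```

```bash
python3 -m pendant '[-36,-10,-8,0.1,85, -36,-10,-8,0.1,85, -36,-10,-8,0.1,85, -36,-10,-8,0.1,85]' 30; python3 -c "
from h import *
s=sensors.sense();print(s['joint_pos'].round(1))
"
```

```text
time: 9.2
tool_pos: [456.9, 160.0, 464.0]
tcp_rot: [178.3, -40.1, 19.5]
ft_force: [-0.2, -1.2, -0.4]
finger_gap: 85.3
[  9.3 -51.2 112.4   4.9  78.9  81.3]
```

```bash
cat > plan.py <<'E'
from kin import *
def path(ax,ay,z,yaw,tilt,back=3,ss=(200,150,90,45,0)):
    h=np.array([np.cos(np.radians(yaw)),np.sin(np.radians(yaw)),0])
    a=h*np.sin(np.radians(tilt))-np.array([0,0,np.cos(np.radians(tilt))])
    T=np.array([ax,ay,z])+19*a-back*h
    for s in ss:
        q,e=ik(T-s*a,targ(yaw,tilt)); print(s,(T-s*a).round(1),q.round(),round(e,1))
E
python3 - <<'E'
from plan import *
for yaw in (19.5,25): path(584.7,125.1,138,yaw,40.1)
path(614,-22,138,11,40.1);path(643.6,-169,138,5,40.1)
E
```

```text
200 [472.   85.2 276.5] [-11. -51. 131.  21.  70.  57.] 26.0
150 [502.3  95.9 238.2] [ -8. -51. 136.  20.  61.  58.] 5.9
90 [538.8 108.8 192.3] [ -5. -43. 136.  20.  50.  57.] 0.0
45 [566.1 118.5 157.9] [ -3. -33. 135.  21.  43.  57.] 0.0
0 [593.4 128.2 123.5] [ -1. -24. 132.  23.  36.  55.] 0.0
200 [476.3  74.6 276.5] [-19. -51. 131.  28.  73.  44.] 15.3
150 [505.5  88.2 238.2] [-14. -50. 136.  27.  64.  45.] 0.0
90 [540.5 104.5 192.3] [-10. -40. 135.  27.  54.  45.] 0.0
45 [566.8 116.8 157.9] [ -7. -32. 134.  28.  46.  44.] 0.0
0 [593.1 129.  123.5] [ -4. -23. 131.  30.  39.  42.] 0.0
200 [496.6 -44.8 276.5] [-31. -51. 132.  27.  70.  45.] 4.8
150 [528.2 -38.7 238.2] [-27. -46. 134.  27.  62.  46.] 0.0
90 [566.2 -31.3 192.3] [-23. -36. 133.  27.  52.  45.] 0.0
45 [594.6 -25.8 157.9] [-20. -28. 131.  28.  45.  44.] 0.0
0 [623.1 -20.2 123.5] [-18. -19. 129.  30.  38.  42.] 0.0
200 [ 524.5 -179.4  276.5] [-45. -36. 124.  32.  67.  34.] 0.0
150 [ 556.6 -176.6  238.2] [-41. -30. 124.  32.  60.  34.] 0.0
90 [ 595.1 -173.2  192.3] [-37. -22. 123.  33.  52.  33.] 0.0
45 [ 623.9 -170.7  157.9] [-34. -15. 122.  35.  46.  32.] 0.0
0 [ 652.8 -168.2  123.5] [-32.  -8. 119.  37.  40.  31.] 0.0
```

```bash
python3 -m pendant '[21,-10,-21,0.03,85, 21,-10,-21,0.03,85, 21,-10,-21,0.03,85, 5,-6,-35,0,85, 5,-6,-35,0,85, 5,-6,-35,0,85, 2,-6,-30,0,85]' 30; python3 -c "
from h import *
s=sensors.sense();print(s['joint_pos'].round(1))
"
```

```text
time: 9.78
tool_pos: [542.6, 107.1, 295.4]
tcp_rot: [176.5, -43.0, 26.1]
ft_force: [-0.6, -0.2, 0.4]
finger_gap: 84.9
[ -7.8 -46.4 129.3  22.4  59.8  52.7]
```

```bash
python3 -m pendant '[-2,-1,-30,0,85, -2,-1,-30,0,85, -2,-1,-30,0,85, 0,-1,-20,0,85,0,0,0,0,85]' 30; python3 -c "
from h import *
s=sensors.sense();print(s['joint_pos'].round(1))
t=snap('side');crop(t,220,420,90,260,4,'s2');t=snap('top');crop(t,220,380,100,260,4,'t3')
"
```

```text
time: 10.2
tool_pos: [535.7, 104.1, 181.8]
tcp_rot: [176.0, -43.2, 26.2]
ft_force: [0.1, 0.3, -0.8]
finger_gap: 84.7
[ -8.2 -46.1 141.   26.   48.6  46.2]
```

View pics/s2.png

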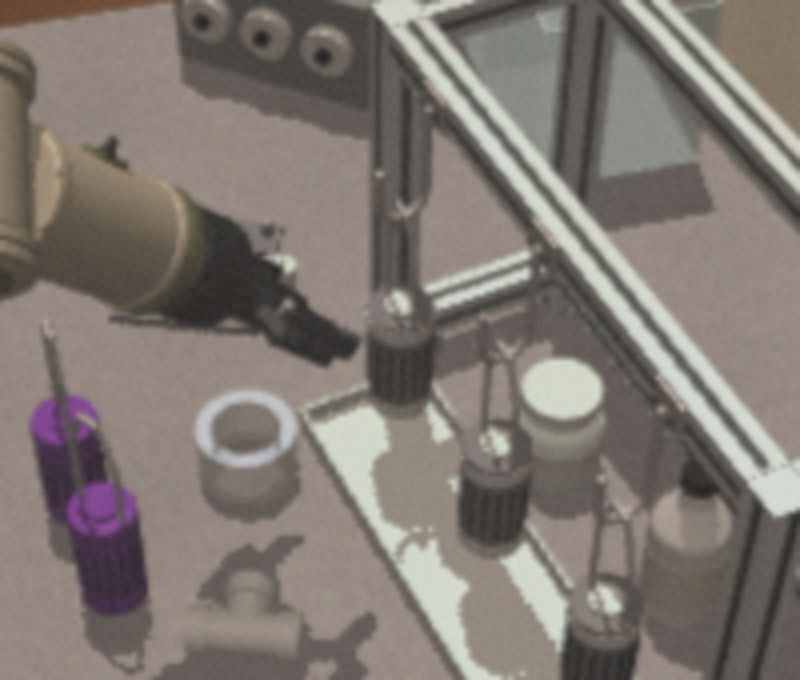

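View pics/t3.png

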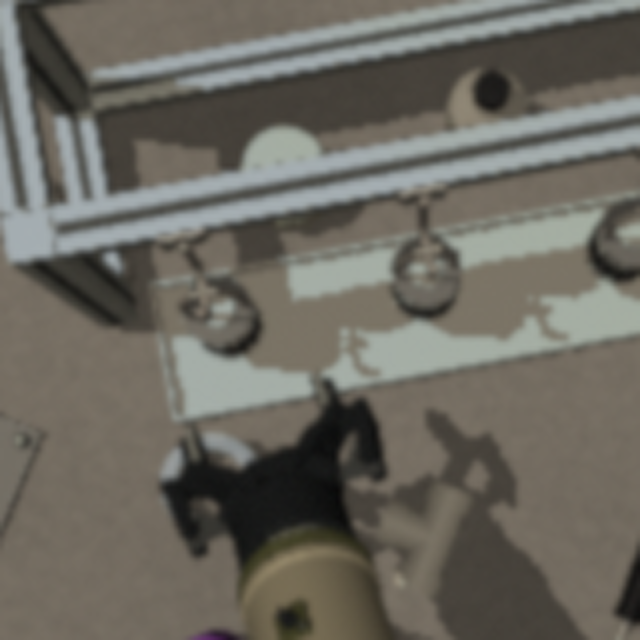

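Fingertips sit at crop (190,435) and (325,385), and the line between them is centred on the hook‑2 drum at (222,315). I'll go in along the tool axis.

```bash
python3 -m pendant '[16,7,-16,0,85, 16,7,-16,0,85, 16,7,-16,0,85, 10,4,-10,0,85, 0,0,0,0,85]' 40
```

```text
time: 10.72
tool_pos: [610.4, 131.7, 154.2]
tcp_rot: [174.4, -45.3, 27.4]
ft_force: [0.1, 0.7, 0.4]
finger_gap: 84.9
```

```bash
python3 -c "
from h import *
s=sensors.sense();print(s['joint_pos'].round(1))
t=snap('side');crop(t,260,380,110,230,5,'s3')
"
```

```text
[ -2.1 -26.6 133.6  28.9  32.9  44.1]
```

View pics/s3.png

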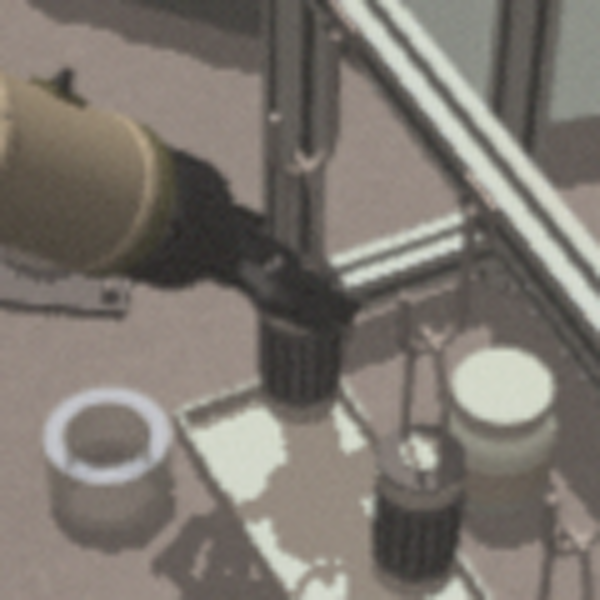

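```bash
python3 -m pendant '[-7,-1,-13,0,85, -6,-1,-12,0,85, -4,0,-6,0,85, 0,0,0,0,85]' 40;  python3 -c "
from h import *
s=sensors.sense();print(s['joint_pos'].round(1))
t=snap('side');crop(t,260,380,110,230,5,'s4');t=snap('top');crop(t,230,330,120,220,5,'t4')"
```

```text
time: 11.1
tool_pos: [598.5, 130.8, 137.5]
tcp_rot: [173.8, -46.1, 27.9]
ft_force: [-0.8, -0.7, -0.4]
finger_gap: 85.0
[ -2.5 -28.2 137.   31.8  30.8  40.6]
```

View pics/s4.png

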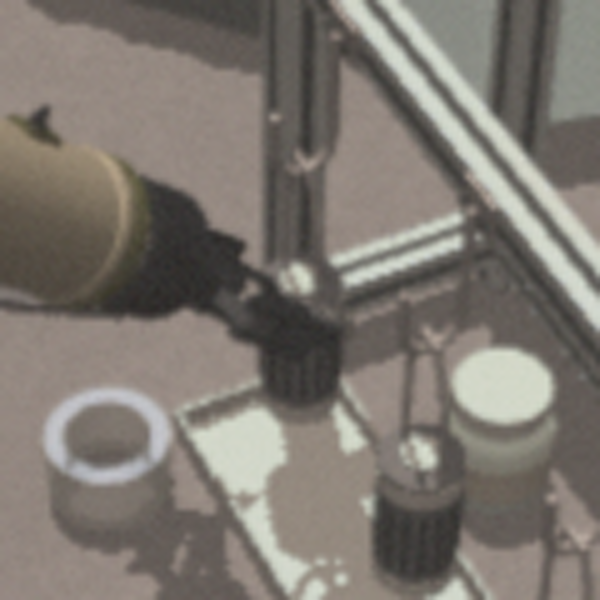

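View pics/t4.png

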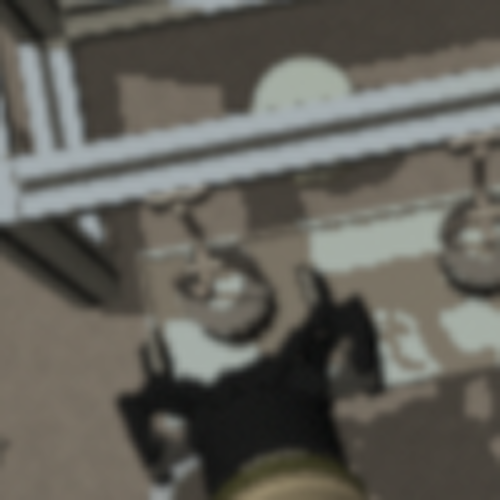

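```bash
python3 -m pendant '[-3,0,-9,0,85, 0,0,0,0,60, 0,0,0,0,50,0,0,0,0,44,0,0,0,0,44,0,0,0,0,44]' 40; python3 -m pendant '[0,0,0,0,44,0,0,0,0,44]' 40;python3 -c "
from h import *
s=sensors.sense();print(s['joint_pos'].round(1),s['ft_force'],s['wrist_torque'])"
```

```text
time: 11.7
tool_pos: [599.0, 130.2, 134.5]
tcp_rot: [173.5, -46.6, 28.1]
ft_force: [0.9, -1.3, -2.1]
finger_gap: 46.7
time: 11.87
tool_pos: [599.1, 130.1, 134.4]
tcp_rot: [173.5, -46.5, 28.1]
ft_force: [0.9, -0.7, 0.2]
finger_gap: 46.9
[ -2.5 -28.  137.5  32.9  29.8  39.4] [ 0.90771469 -0.66048786  0.16134203] [-0.0902126   0.37636616 -0.03226812]
```

```bash
python3 -m pendant '[0,0,5,0,44,0,0,5,0,44,0,0,4,0,44,0,0,0,0,44,0,0,0,0,44,0,0,0,0,44]' 40; for i in 1 2; do python3 -m pendant '[0,0,0,0,44]'; done
```

```text
time: 12.37
tool_pos: [594.3, 130.7, 142.5]
tcp_rot: [173.9, -45.9, 27.9]
ft_force: [0.4, -0.6, -6.7]
finger_gap: 47.0
time: 12.45
tool_pos: [594.0, 130.8, 142.1]
tcp_rot: [173.9, -45.9, 27.9]
ft_force: [-0.3, 0.1, -7.1]
finger_gap: 46.7
time: 12.53
tool_pos: [593.8, 130.8, 141.7]
tcp_rot: [174.0, -45.8, 27.9]
ft_force: [-1.2, 0.3, -5.4]
finger_gap: 46.9
```

```bash
for i in 1 2 3; do python3 -m pendant '[2,0,5,0,44]' 50|egrep 'pos|force'; done;  for i in 1 2 3 4; do python3 -m pendant '[0,0,0.5,0,44]'|egrep 'pos|force'; done
```

```text
tool_pos: [594.6, 131.0, 144.8]
ft_force: [0.2, -0.2, -5.4]
tool_pos: [596.6, 130.9, 149.8]
ft_force: [0.6, -0.6, -5.3]
tool_pos: [598.6, 130.9, 155.0]
ft_force: [0.7, 0.2, -6.6]
tool_pos: [599.8, 130.8, 157.7]
ft_force: [0.8, -0.6, -5.3]
tool_pos: [600.2, 130.8, 158.9]
ft_force: [-0.4, 0.9, -6.4]
tool_pos: [600.6, 130.8, 160.1]
ft_force: [0.2, 0.4, -5.6]
tool_pos: [600.6, 130.8, 160.8]
ft_force: [0.1, -0.6, -6.0]
```

Hanging loads average about 5.9 N, or 0.60 kg. An empty one this heavy would make the full one at least 0.9 kg, over the 0.75 kg cap, so hook 2 holds the full canister. I'll lift it straight up past the tip.

```bash
python3 -m pendant '[-0.5,0,7,0,44,0,0,8,0,44,0,0,8,0,44,0,0,8,0,44]' 50; python3 -m pendant '[0,0,4,0,44,0,0,0.5,0,44]';python3 -c "
from h import *
s=sensors.sense();print(s['joint_pos'].round(1))
t=snap('side');crop(t,260,380,80,200,5,'s5');t=snap('top');crop(t,230,330,120,220,5,'t5')"
```

```text
time: 13.45
tool_pos: [598.2, 130.8, 190.9]
tcp_rot: [174.2, -45.6, 27.7]
ft_force: [0.3, -0.6, -5.2]
finger_gap: 46.4
time: 13.62
tool_pos: [599.7, 130.8, 200.3]
tcp_rot: [174.0, -45.8, 27.9]
ft_force: [0.7, 0.1, -5.3]
finger_gap: 46.1
[ -2.5 -33.2 133.1  25.4  38.9  48.2]
```

View pics/s5.png

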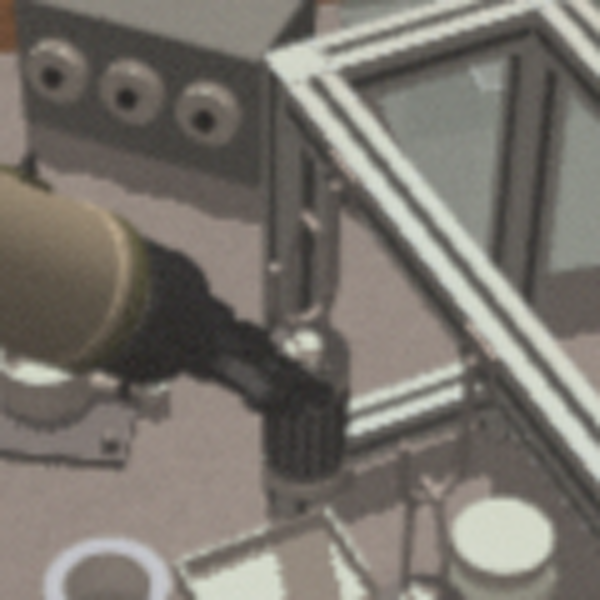

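View pics/t5.png

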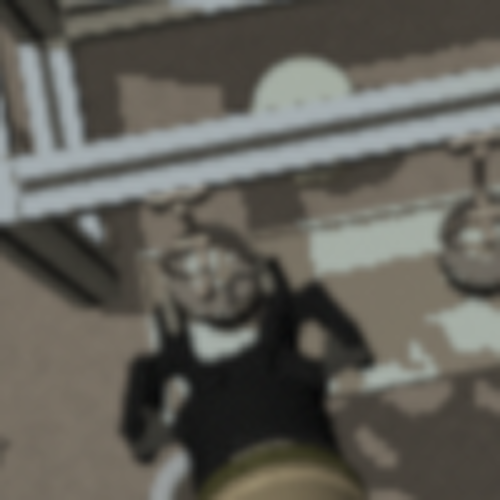

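```bash
python3 - <<'E'
from plan import *
from h import load,proj
import numpy as np
s=load('side0')
for p in ([567,121.6,303.5],[584.7,125.1,327],[584.7,125.1,261]): 
    u,v=proj(s,p); print((u-260)*5,(v-80)*5)
Rt=Rn.from_euler('xyz',[174,-45.8,27.9],True)
for d in (0,30,60,90):
  for zz in(200,230):
    p=np.array([599.7,130.8,zz])-d*np.array([.981,.196,0]); q,e=ik(p,Rt,[-2.5,-33,133,25,39,48]); print(d,zz,q.round(),round(e,1))
for d in (40,80):
    p=np.array([599.7,130.8,200])-d*np.array([.9,-.4,0]); q,e=ik(p,Rt,[-2.5,-33,133,25,39,48]); print('diag',d,q.round(),round(e,1))
# reactor: keep roll174 tilt 45.8 with several yaws
for yaw in (28,35,45,55,65):
  R=Rn.from_euler('xyz',[174,-45.8,yaw],True);a=R.apply([0,0,1])
  for z in (92,160):
    p=np.array([470,360.7,z])+a*19; q,e=ik(p,R); print(yaw,z,p.round(),q.round(),round(e,1))
E
```

```text
275.0022481965897 264.4954055627741
305.1413577340219 222.12125777175623
303.53824120402123 312.02992773148185
0 200 [ -3. -33. 133.  26.  39.  48.] 0.0
0 230 [ -3. -35. 131.  24.  42.  51.] 0.0
30 200 [ -4. -40. 137.  25.  42.  48.] 0.0
30 230 [ -4. -42. 135.  24.  46.  51.] 0.0
60 200 [ -6. -49. 142.  25.  46.  48.] 0.0
60 230 [ -6. -50. 139.  24.  50.  50.] 0.0
90 200 [ -7. -51. 142.  25.  51.  48.] 16.5
90 230 [ -7. -51. 139.  24.  54.  50.] 18.7
diag 40 [  0. -41. 138.  21.  41.  54.] 0.0
diag 80 [  4. -50. 143.  16.  44.  61.] 0.0
28 92 [483. 365.  79.] [ 43. -18. 136. -44.  24. 142.] 0.0
28 160 [483. 365. 147.] [ 43. -26. 134. -32.  32. 129.] 0.0
35 92 [482. 367.  79.] [ 37. -21. 139. -26.  18. 116.] 0.0
35 160 [482. 367. 147.] [ 37. -29. 137. -16.  28. 106.] 0.0
45 92 [481. 369.  79.] [ 29. -23. 140.  18.  18.  62.] 0.0
45 160 [481. 369. 147.] [ 29. -31. 138.  12.  28.  69.] 0.0
55 92 [479. 371.  79.] [ 21. -21. 139.  45.  26.  24.] 0.0
55 160 [479. 371. 147.] [ 21. -30. 137.  33.  34.  38.] 0.0
65 92 [478. 372.  79.] [ 15. -17. 136.  54.  37.   4.] 0.0
65 160 [478. 372. 147.] [ 15. -25. 134.  45.  43.  16.] 0.0
```

```bash
python3 - <<'E'
from plan import *
q0=[-2.5,-33,133,25,39,48]
for x,y,z,yaw in((551,121,205,28),(545,180,200,30),(530,240,190,35),(510,300,180,40),(495,340,165,43),(481,369,150,45)):
    R=Rn.from_euler('xyz',[174,-45.8,yaw],True); q,e=ik(np.array([x,y,z]),R,q0); print(x,y,z,yaw,q.round(),round(e,1));q0=q
E
```

```text
551 121 205 28 [ -5. -46. 140.  25.  46.  48.] 0.0
545 180 200 30 [  5. -44. 139.  18.  41.  58.] 0.0
530 240 190 35 [ 12. -41. 139.  17.  38.  61.] 0.0
510 300 180 40 [ 20. -38. 138.  15.  35.  64.] 0.0
495 340 165 43 [ 25. -35. 138.  13.  32.  66.] 0.0
481 369 150 45 [ 29. -32. 138.  11.  29.  69.] 0.0
```

```bash
python3 -m pendant '[-8,-2,1,0,44,-10,-2,0,0,44,-10,-2,0,0,44,-8,-2,0,0,44]' 50
```

```text
time: 14.05
tool_pos: [562.1, 122.9, 198.1]
tcp_rot: [174.1, -45.6, 27.8]
ft_force: [-0.0, -0.1, -5.0]
finger_gap: 46.5
```

```bash
python3 -m pendant '[-8,-2,2,0,44,-3,4,0,0,44,-2,14,0,0,44,-2,18,0,0.01,44,-3,18,0,0.01,44,-4,18,0,0.02,44,-5,18,-2,0.02,44,-5,18,-3,0.02,44]' 50
```

```text
time: 14.72
tool_pos: [527.6, 230.9, 191.8]
tcp_rot: [174.3, -45.6, 32.0]
ft_force: [0.4, 0.7, -6.5]
finger_gap: 46.0
```

```bash
python3 -m pendant '[-5,17,-3,0.025,44,-5,17,-3,0.025,44,-6,17,-3,0.025,44,-6,17,-3,0.025,44,-6,17,-3,0.025,44,-6,16,-3,0.025,44,-4,10,-1,0.02,44,0,0,0,0.01,44,0,0,0,0,44]' 50;python3 -c "
from h import *
s=sensors.sense();print(s['joint_pos'].round(1))
t=snap('side');crop(t,220,340,80,200,5,'s6');t=snap('top');crop(t,150,270,140,260,5,'t6');np.savez('top6.npz',**t)"
```

```text
time: 15.47
tool_pos: [481.6, 355.4, 165.7]
tcp_rot: [174.9, -45.3, 43.0]
ft_force: [-0.1, 0.3, -5.4]
finger_gap: 46.3
[ 27.7 -34.7 137.5  10.8  32.5  70.2]
```

View pics/s6.png

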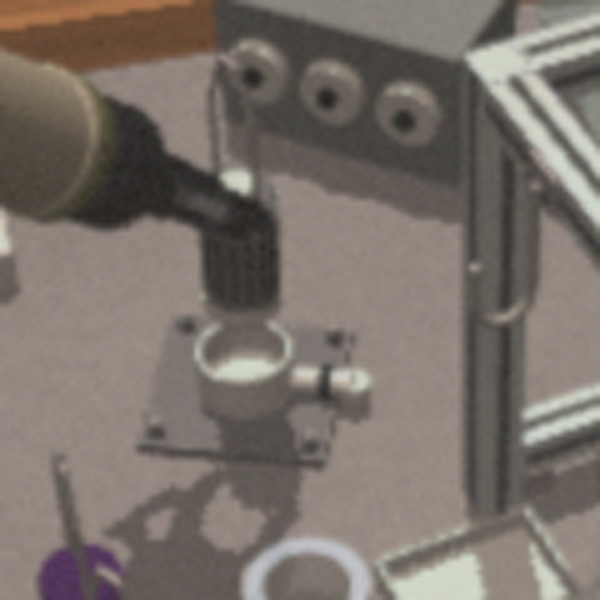

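View pics/t6.png

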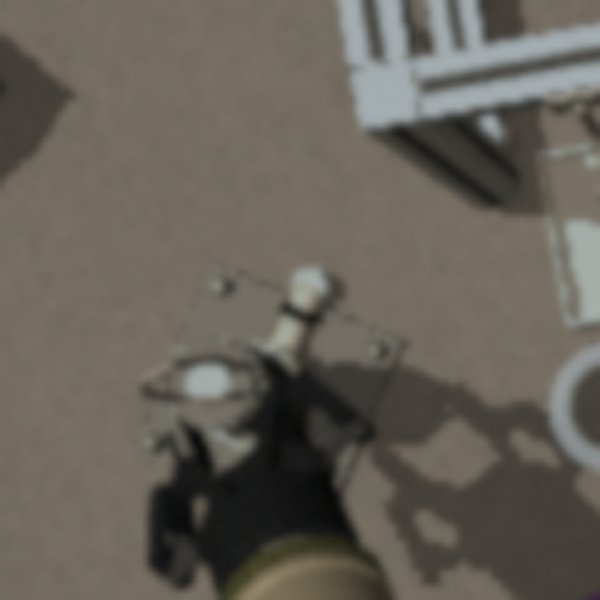

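```bash
cat > can.py <<'E'
from h import *
from scipy.spatial.transform import Rotation as Rn
E=lambda o:Rn.from_euler('xyz',o,True)
Rg=E([173.5,-46.5,28.1]);tg=np.array([599.1,130.1,134.4])
def can(t,o,pts):
    R=E(o)*Rg.inv(); return np.array(t)+R.apply(np.array(pts)+np.array([584.7,125.1,66])-tg),R.apply([0,0,1])
E
python3 - <<'E'
from can import *
s=sensors.sense()
P,ax=can(s['tool_pos'],s['tcp_rot'],[[0,0,0],[0,0,100],[0,0,195]])
print(P.round(1),ax.round(3))
sd=load('side0');t=load('top6')
for p in P: print('side',((proj(sd,p)-[220,80])*5+2).round(),'top',((proj(t,p)-[150,140])*5+2).round())
for p in P: print('vert side',((proj(sd,[P[0][0],P[0][1],p[2]])-[220,80])*5+2).round(),'top',((proj(t,[P[0][0],P[0][1],p[2]])-[150,140])*5+2).round())
print('collar',((proj(sd,[470.3,360.7,42])-[220,80])*5+2).round(),((proj(t,[470.3,360.7,42])-[150,140])*5+2).round())
E
```

```text
[[467.7 345.7  97.8]
 [470.4 346.  197.8]
 [473.  346.2 292.8]] [0.027 0.002 1.   ]
side [243. 305.] top [255. 396.]
side [237. 186.] top [209. 386.]
side [230.  62.] top [158. 374.]
vert side [243. 305.] top [255. 396.]
vert side [232. 187.] top [210. 391.]
vert side [221.  64.] top [159. 384.]
collar [248. 351.] [254. 395.]
```

```bash
python3 - <<'E'
from h import *
sd=load('side0'); crop(sd,245,295,130,180,10,'s7')
print(at_z(sd,220+(245-2)/5,80+(352-2)/5,42))
E
```

```text
[467.96092898 359.85179149  42.        ]
```

View pics/s7.png

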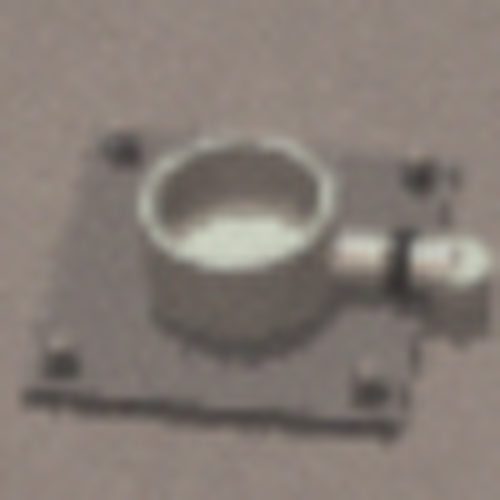

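```bash
python3 -m pendant '[1,7,-5,0,44,0.5,7,-8,0,44,0,0,-8,0,44,0,0,-8,0,44,0,0,-5,0,44,0,0,0,0,44]' 50;python3 - <<'E'
from can import *
s=sensors.sense();print(s['joint_pos'].round(1))
P,ax=can(s['tool_pos'],s['tcp_rot'],[[0,0,0],[0,0,100],[0,0,195]]);print(P.round(1),ax.round(3))
E
```

```text
time: 16.07
tool_pos: [485.5, 367.3, 131.6]
tcp_rot: [174.8, -45.5, 42.7]
ft_force: [-0.3, -0.2, -6.0]
finger_gap: 46.4
[ 29.6 -28.9 137.7   9.5  25.9  72.3]
[[471.3 358.6  63.6]
 [473.7 358.7 163.5]
 [476.  358.7 258.5]] [0.024 0.001 1.   ]
```

Underside is at 63.6 mm. I'll correct by about (−2.5, +2), come down a bit further and check in the pictures.

```bash
python3 -m pendant '[-3,2,-5,0,44,-1,0,-6,0,44,0,0,0,0,44]' 50;python3 - <<'E'
from can import *
s=sensors.sense()
P,ax=can(s['tool_pos'],s['tcp_rot'],[[0,0,0],[0,0,100],[0,0,195]]);print(P.round(1),ax.round(3))
t=snap('side');crop(t,235,305,100,170,8,'s8');t=snap('top');crop(t,160,240,180,260,7,'t8')
E
```

```text
time: 16.32
tool_pos: [481.4, 368.4, 119.3]
tcp_rot: [174.9, -45.4, 42.5]
ft_force: [-0.9, -0.2, -6.1]
finger_gap: 46.3
[[467.1 359.7  51.3]
 [469.6 359.8 151.2]
 [472.  359.9 246.2]] [0.025 0.001 1.   ]
```

View pics/s8.png

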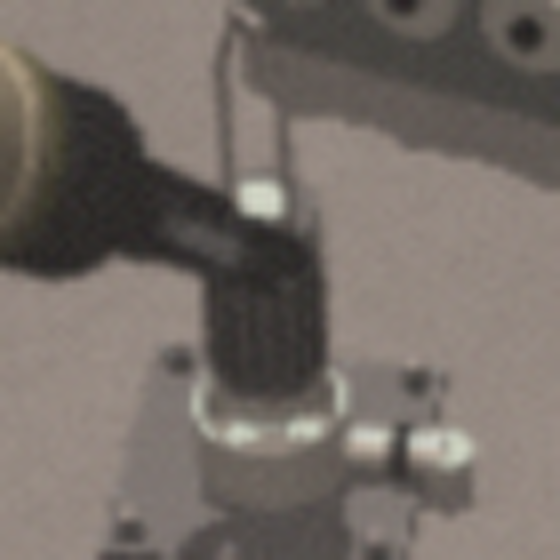

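View pics/t8.png

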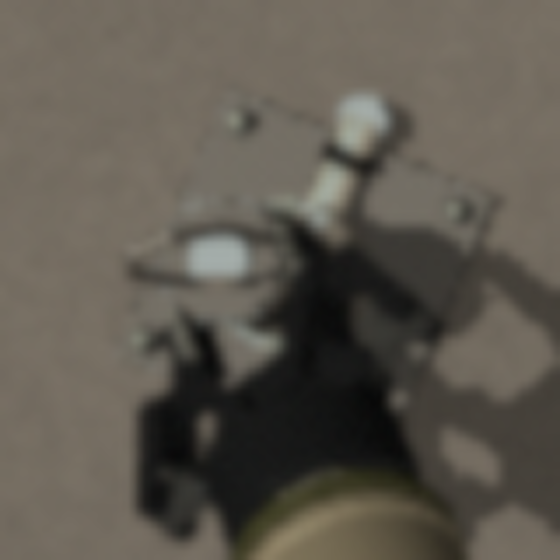

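```bash
python3 -m pendant '[1.5,0.7,-4,0,44,0.5,0,-5,0,44,0,0,-5,0,44,0,0,0,0,44]' 50;python3 - <<'E'
from can import *
s=sensors.sense();print(s['ft_force'],s['wrist_torque'])
P,ax=can(s['tool_pos'],s['tcp_rot'],[[0,0,0],[0,0,100]]);print(P.round(1),ax.round(3))
E
```

```text
time: 16.75
tool_pos: [487.3, 371.4, 111.2]
tcp_rot: [174.7, -46.1, 42.7]
ft_force: [-0.0, -0.1, -5.3]
finger_gap: 46.5
[-0.04302562 -0.12333752 -5.3103024 ] [-0.62708846  0.8405492  -0.01147143]
[[473.7 363.1  43. ]
 [475.2 362.6 143. ]] [ 0.015 -0.005  1.   ]
```

```bash
python3 -m pendant '[-4,-2,0,0,44,0,0,0,0,44]' 50;python3 - <<'E'
from can import *
s=sensors.sense();print(s['joint_pos'].round(1))
P,ax=can(s['tool_pos'],s['tcp_rot'],[[0,0,0],[0,0,100]]);print(P.round(1),ax.round(3))
E
```

```text
time: 16.92
tool_pos: [482.7, 369.0, 110.1]
tcp_rot: [174.7, -46.0, 42.6]
ft_force: [-0.7, -0.3, -6.5]
finger_gap: 46.3
[ 30.2 -26.8 139.1   9.9  21.9  72.2]
[[469.  360.7  41.9]
 [470.7 360.3 141.9]] [ 0.017 -0.004  1.   ]
```

```bash
cat > st.py <<'E'
from can import *
s=sensors.sense();print(s['joint_pos'].round(1))
P,ax=can(s['tool_pos'],s['tcp_rot'],[[0,0,0],[0,0,100]]);print(P.round(1),ax.round(3))
E
python3 -m pendant '[-0.5,-0.3,-4,0,44,-0.5,-0.3,-4,0,44]' 50;python3 st.py
```

```text
time: 17.08
tool_pos: [481.7, 368.4, 102.2]
tcp_rot: [174.7, -46.0, 42.7]
ft_force: [-0.3, -0.1, -6.3]
finger_gap: 45.9
[ 30.2 -26.  139.6  10.5  20.7  71.5]
[[468.  360.   34. ]
 [469.6 359.6 134. ]] [ 0.016 -0.004  1.   ]
```

```bash
python3 -m pendant '[0.3,0.2,-4,0,44,0,0,-4,0,44]' 50;python3 st.py
```

```text
time: 17.25
tool_pos: [481.4, 368.2, 92.7]
tcp_rot: [174.7, -45.9, 42.7]
ft_force: [0.1, 0.1, -5.8]
finger_gap: 46.0
[ 30.2 -24.7 139.8  11.2  19.2  70.7]
[[467.7 359.9  24.5]
 [469.4 359.5 124.5]] [ 0.017 -0.004  1.   ]
```

```bash
python3 -m pendant '[1,0.4,-3.5,0,44,0.5,0.2,-3,0,44]' 50;python3 st.py; python3 -m pendant '[0,0,0,0,44]';python3 st.py
```

```text
time: 17.42
tool_pos: [482.4, 368.5, 84.3]
tcp_rot: [174.7, -45.9, 42.6]
ft_force: [0.4, -0.6, -5.4]
finger_gap: 46.4
[ 30.1 -23.2 139.8  12.2  17.9  69.7]
[[468.6 360.   16.1]
 [470.4 359.7 116.1]] [ 0.018 -0.003  1.   ]
time: 17.5
tool_pos: [482.0, 368.2, 83.0]
tcp_rot: [174.7, -45.8, 42.6]
ft_force: [-0.7, 0.0, -4.6]
finger_gap: 46.1
[ 30.1 -23.1 139.8  12.2  17.8  69.7]
[[468.1 359.7  14.8]
 [470.1 359.5 114.8]] [ 0.019 -0.002  1.   ]
```

```bash
python3 -m pendant '[0.3,0.2,-1.5,0,44,0,0,0,0,44]' 50;python3 st.py
```

```text
time: 17.67
tool_pos: [484.0, 369.6, 83.9]
tcp_rot: [174.7, -46.0, 42.6]
ft_force: [0.0, 0.8, -5.5]
finger_gap: 46.2
[ 30.2 -22.8 139.6  12.4  17.4  69.5]
[[470.4 361.3  15.6]
 [472.  360.8 115.6]] [ 0.016 -0.005  1.   ]
```

```bash
for i in 1 2 3; do python3 -m pendant '[-0.5,-0.4,-2.5,0,44]' 50|egrep "pos|force";done;python3 st.py
```

```text
tool_pos: [484.6, 370.0, 83.2]
ft_force: [-7.5, 0.1, 10.4]
tool_pos: [485.7, 370.8, 83.6]
ft_force: [-8.9, 0.2, 10.9]
tool_pos: [486.7, 371.7, 84.0]
ft_force: [-10.4, -1.3, 9.0]
[ 30.2 -22.2 139.7  13.6  16.1  68.4]
[[473.8 363.9  15.6]
 [474.3 362.7 115.5]] [ 0.005 -0.013  1.   ]
```

```bash
python3 -m pendant '[-2.5,-1.5,0.5,0,44,0,0,0,0,44]' 50;python3 st.py
python3 -c "
from h import *
t=snap('side');crop(t,235,305,100,170,8,'s9')"
```

```text
time: 18.08
tool_pos: [483.9, 370.4, 84.6]
tcp_rot: [174.6, -46.8, 42.7]
ft_force: [0.6, -0.3, -5.4]
finger_gap: 46.2
[ 30.2 -23.  140.2  13.4  16.4  68.6]
[[471.  362.7  16.1]
 [471.5 361.4 116.1]] [ 0.005 -0.013  1.   ]
```

View pics/s9.png

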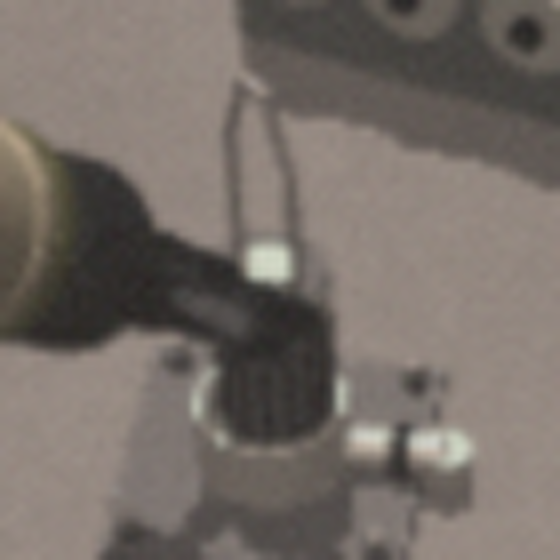

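```bash
for i in 1 2 3; do python3 -m pendant '[-1.2,-1,-0.8,0,44]' 50|egrep "pos|force";done;python3 st.py
```

```text
tool_pos: [482.7, 369.3, 83.5]
ft_force: [-0.3, 1.2, -5.5]
tool_pos: [481.8, 368.4, 83.2]
ft_force: [-1.2, 1.7, 0.2]
tool_pos: [481.2, 367.7, 83.4]
ft_force: [-0.4, 2.8, -0.1]
[ 30.1 -23.8 140.9  13.8  16.3  68.1]
[[468.4 360.   14.9]
 [468.7 358.6 114.9]] [ 0.003 -0.014  1.   ]
```

Wrist force has gone to about 0, so the canister stands on the collar floor. Opening the fingers.

```bash
python3 -m pendant '[0,0,0,0,50,0,0,0,0,56,0,0,0,0,64,0,0,0,0,72,0,0,0,0,85,0,0,0,0,85,0,0,0,0,85]' 40;python3 st.py
python3 -c "
from h import *
t=snap('side');crop(t,235,305,100,170,8,'s10');t=snap('top');crop(t,160,240,180,260,7,'t10')"
```

```text
time: 18.97
tool_pos: [484.6, 368.5, 88.4]
tcp_rot: [174.3, -47.4, 42.8]
ft_force: [-0.4, 0.1, -0.1]
finger_gap: 84.8
[ 30.  -24.  140.7  13.8  16.1  68. ]
[[472.4 361.2  19.7]
 [471.9 359.3 119.7]] [-0.006 -0.018  1.   ]
```

View pics/s10.png

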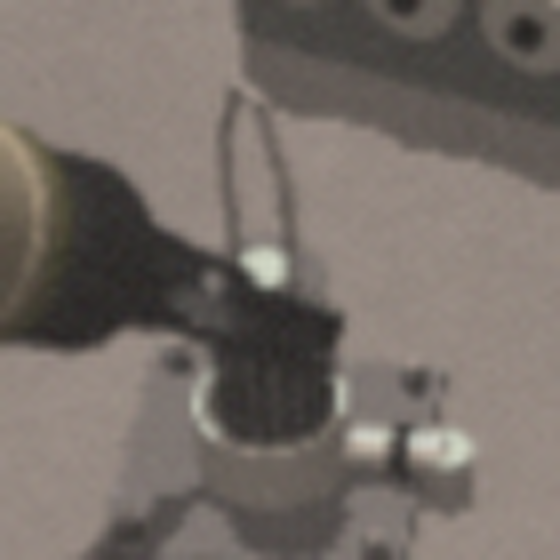

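View pics/t10.png

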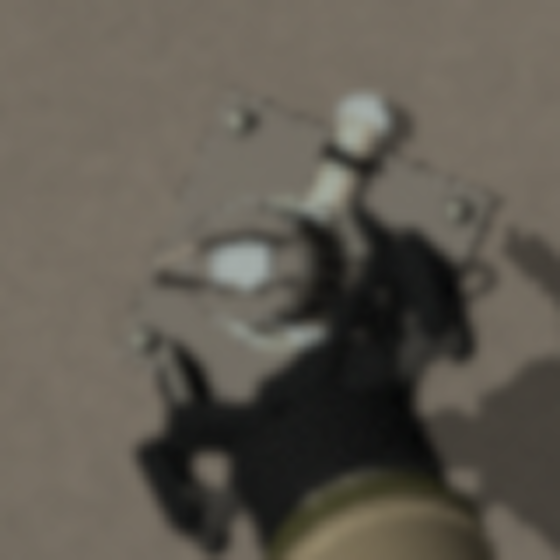

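```bash
python3 - <<'E'
from plan import *
R=Rn.from_euler('xyz',[174.3,-47.4,42.8],True);a=R.apply([0,0,1]);print(a)
p0=np.array([484.6,368.5,88.4])
for s in(20,50,80,110): 
    q,e=ik(p0-a*s,R,[30,-24,140.7,14,16,68]);print(s,q.round(1),round(e,1))
for s in(60,120,160): 
    q,e=ik(p0+[0,0,s],R,[30,-24,140.7,14,16,68]);print('up',s,q.round(1),round(e,1))
E
```

```text
[ 0.60490789  0.42478802 -0.6735292 ]
20 [ 29.8 -29.8 142.9  11.7  19.8  70.2] 0.0
50 [ 29.9 -35.9 143.1   7.8  27.   74.2] 11.2
80 [ 30.1 -41.9 143.1   5.7  34.4  76.5] 21.1
110 [ 30.1 -47.9 143.1   4.5  41.6  77.8] 28.9
up 60 [ 30.  -31.9 138.8   8.7  25.8  73.6] 0.0
up 120 [ 30.  -37.  135.4   6.7  34.2  75.8] 0.0
up 160 [ 30.  -39.  132.4   5.9  39.3  76.8] 0.0
```

```bash
python3 -m pendant '[-1,-1,8,0,85,-1,-1,10,0,85,-2,-1,12,0,85,-2,-1,12,0,85]' 40;python3 -m pendant '[-2,-1,14,0,85,-2,-1,14,0,85,-2,-1,16,0,85,-3,-2,16,0,85]' 40
```

```text
time: 19.4
tool_pos: [475.9, 362.8, 125.8]
tcp_rot: [174.5, -46.9, 42.7]
ft_force: [0.1, 0.5, 0.7]
finger_gap: 84.9
time: 19.73
tool_pos: [465.0, 356.6, 185.5]
tcp_rot: [174.5, -46.7, 42.6]
ft_force: [0.1, 0.1, -1.0]
finger_gap: 84.9
```

```bash
python3 -m pendant '[-3,-2,20,0,85,-3,-2,24,0,85,-4,-3,28,0,85,-5,-4,30,0,85,-5,-4,30,0,85,-5,-4,20,0,85,0,0,0,0,85]' 40; python3 - <<'E'
from h import *
t=snap('side');cv2.imwrite('pics/s11.png',t['frame']);crop(t,235,405,100,270,4,'s12');t=snap('top');crop(t,150,440,60,300,2,'t12');
np.savez('top12.npz',**t)
E
```

```text
time: 20.32
tool_pos: [439.4, 337.7, 345.0]
tcp_rot: [174.5, -46.5, 42.6]
ft_force: [-0.5, 1.2, 1.9]
finger_gap: 84.6
```

View pics/s12.png

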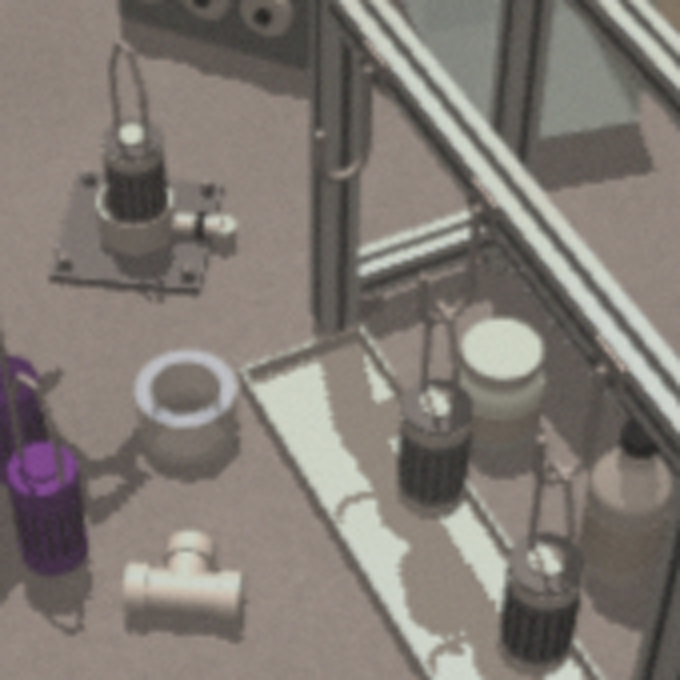

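View pics/t12.png

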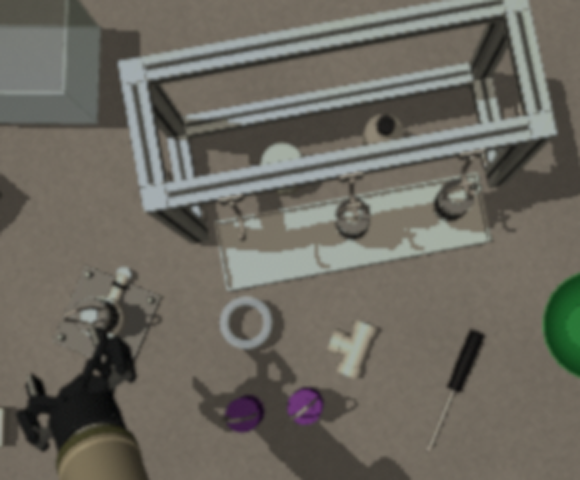

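```bash
python3 - <<'E'
from h import *
t=snap('side')
print(at_depth(t,235+118/4,100+150/4).round(1),at_depth(t,235+150/4,100+148/4).round(1))
for p in([469,360.4,114],[469,360.4,209],[469,360.4,125]): print(((proj(t,p)-[235,100])*4).round())
print(sensors.sense()['time'])
a,b=load('top0'),load('top12')
for n,(u,v) in dict(tape=(273,221),tee=(326,234),tub=(449,222)).items():
    print(n,np.abs(a['frame'][v-12:v+12,u-12:u+12].astype(int)-b['frame'][v-12:v+12,u-12:u+12]).mean().round(1))
E
```

```text
[456.6 347.1 112.9] [481.  333.7 121.3]
[130. 136.]
[121.  45.]
[129. 126.]
20.4667
tape 3.3
tee 3.8
tub 2.2
```

The lid height (about 113 mm) and the crossbar pixel (121,45) match a canister that is home and upright. The other objects look undisturbed and the gripper is clear. Handing in.

```bash
python3 -c "
from bench import job
print(job.hand_in())"
```

```text
the job is handed in; nothing more can be done
None
```

The full canister, which hung on hook 2 (rack y +150), is standing upright on the bottom of the reactor's white collar. I let go and handed the job in at about 20.5 s.

**Finding the full one:** I hefted only this canister. It read about 5.9 N (0.60 kg) raised on its hook. An empty one that heavy would put the full one over the 0.75 kg limit, so it had to be the full one. I did not heft the other two, so their weights were not compared directly.

**Bringing it over:** I tilted the tool to about 46° to keep the gripper body clear of the hook and rail. The canister was lifted about 65 mm straight up and brought out along −x, with side forces within about 1 N. I then lowered it until the wrist force went to about zero and opened the fingers.

**One contact while lowering:** Near the bottom it pressed briefly on the floor and collar wall, about 16 N upward and 10 N sideways. I backed off, re-centred it and set it down gently.

**Last checks:**
- **Canister:** the lid reads about 113 mm high (114 mm expected), and the bail's crossbar is where an upright, home canister would show it.
- **Bench:** the two other canisters still hang on their own hooks. The tape roll, tee and tub areas are nearly unchanged in the top image, and I saw no movement of the other things.
- **Gripper:** it is well clear of everything.

The two cameras disagreed by 2 to 4 mm, so I used averages of both.

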